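# Clear the termination box and hold its lid at 45 degrees

## Robot

A 6-joint arm with a two-finger parallel gripper is mounted at the origin on the work surface. World frame = base frame: x ahead of the robot, y to its left, z up, the work surface at z = 0. Lengths are in m, angles in rad, forces in N, time in s.
With the tool pointing down it reaches from about 0.4 to 0.925 m from the base axis. Payload 3.4 kg.
Tool frame: the origin (TCP) lies midway between the tips of the shut fingers; the grasp point (between the pads) lies 19 mm behind it; z points along the fingers, y is the line along which they close (so a half turn about z gives the same grasp; the last joint's range is limited). The gripper opens to 85 mm and grips with 20 to 120 N. Pads are 22 mm wide; open, the fingers measure 114 mm over their backs; the gripper's body (76 mm by 85 mm) begins 54 mm behind the grasp point. The pads swing forward as they close: fully open they stand 13 mm farther back than shut.
Start: joints at [-1.296, 0.307, 1.506, -0, 1.328, -0.073], TCP at [0.196, -0.541, 0.231] pointing down, gripper open.
Joint ranges: [-3.12, 3.12], [-1.05, 2.28], [0.14, 2.33], [-1.42, 4.57], [0.1, 2.73], [-2.68, 2.68]. Speed limits (rad/s): [2.57, 2.57, 3.14, 3.14, 3.14, 3.14].

## Interface

Orientations are given as a unit quaternion [w, x, y, z].
In Python, from station import * gives the robot as it stands.
- The arm moves only by the tool drive_tool, never from a script. Its argument "deltas" is a list that holds one entry, the list of rows, each a list of 7 numbers: the turn, a rotation vector about the tool's x, y, z in degrees, then the shift along the tool's x, y, z in m, then the finger opening in m, from 0 to 0.0854. A call has 1 to 10 rows; each row shifts and turns the commanded pose from where the row before left it, along the tool's axes as they then stand; what a row does not reach is not made up. A row lasts 1/8 s, in which the tool goes at most 62.5 mm and 10.7 degrees, less where a joint would pass 70% of its speed; a pose out of reach is approached as far as the arm can. A call with a gripper value outside its range is refused whole. The fingers move at their own pace and stop on an object; "squeeze" is the grip in N (left out, the last holds). Time passes only in rows, so rows that do not move let the fingers close. It gives the time, the measured TCP pose, the force, the opening and the grip force at its end, in the units of the state.
- get_state(): the state, without advancing time (a new reading comes with each control period).
- read_camera(name): name is "side" or "top"; returns a dict with "frame" (420x560x3 uint8, red, green, blue), "range_z" (420x560 float32, m along the optical axis (not along the pixel's ray), 0 where there is no reading), "camera_matrix" (3x3 intrinsics, pixels), "world_from_camera" (4x4, takes a point from camera to world coordinates). Camera axes: x right, y up, looking along -z (the intrinsics and any distortion apply to the point x, -y, -z); pixel columns grow to the right and rows downward; lengths in m; the calibration is good to about 2 mm. A picture is of the moment at which its call begins.
- hand_in(): hands the job in; it is judged then, once.
The state is a dict: "clock": time; "q": joint angles; "qd": joint speeds; "joint_efforts": joint torques, N m; "tcp_pos": TCP position; "tool_rot": TCP orientation; "contact_force": force on the tool from outside, world axes, zero at the start; "moment": the same for the moment, N m; "grip_width": finger opening in m; "gripper_force": force on a finger pad.
Only numpy, scipy, OpenCV 4.12 (cv2) and the standard library are available. Lean on these libraries where they do the work, as an engineer would, in place of code of your own. Each camera call takes 0.05 s, during which the arm holds its last target. There are 200 camera calls.

## Task

The person across the bench has to work inside the fibre termination box, but two closed cases lie on its lid: stack them squarely on the large case that stands on the bench beside the box, first the medium one, then the small one on top, each centred and with its long side along the long side of the case below. Then raise the lid, which has a bar handle, to 45 degrees and keep holding it there, steady: it falls shut when let go, so the program finishes while the robot still holds the lid. Leave the large case and the other things on the bench where they are.

Things in the scene. Friction and masses are not known exactly. Their poses are not given: they have to be found in the camera images.
- enclosure: Fibre termination box: white flat box fixed to the bench, 220 mm (its x) by 280 mm (its y) by 70 mm high, its lid 10 mm more (lid top 80 mm above the bench). Origin: centre of its underside. Its x points from the hinge edge (nearest the robot) to the free edge (far from the robot), y along the hinge, z up.
- lid (a joint): Lid angle in rad: 0 shut, grows as the free far edge rises, stop at 1.3; 45 degrees is 0.785. The lid (0.4 kg, white, 220 x 280 x 10 mm) is hinged along the box's edge nearest the robot and swings up and back towards the robot; it falls shut when released. About 2.5 N at the handle carries it.
- lid_hinge (a point): Point on the lid's hinge axis, in the middle of the hinge edge, 70 mm above the bench; the frame turns with the lid: x along the lid from hinge to free edge, y along the hinge axis, z out of the lid's top.
- lid_handle (a point): Centre of the lid's bar handle: a round grey bar 12 mm thick and 110 mm long, parallel to the hinge, on two end posts, free all round, so it can turn between the fingers; 190 mm from the hinge axis along the lid, bar centre 38 mm above the lid's top face (48 mm above the hinge axis along the lid's z). Axes as lid_hinge.
- base_case_center (a point): Centre (half-way up) of the large closed black case that stands on the bench to the left or right of the box: 140 mm (x, long) by 92 mm (y) by 40 mm high, 0.7 kg; loose. z up.
- medium_case_center (a point): Centre of the medium closed black case, at first on the lid: 110 mm (x, long) by 64 mm (y) by 36 mm high, about 0.2 kg. z up. Either of the two cases may be on the left.
- small_case_center (a point): Centre of the small closed black case, at first on the lid beside the medium one: 80 mm (x, long) by 48 mm (y) by 34 mm high, about 0.13 kg. z up.
- cleaver: Bystander: fibre cleaver, grey and steel block 85 x 70 x 50 mm, on the side of the box where the large case is not. Origin: centre of underside.
- stripper: Bystander: stripping pliers with orange handles, about 160 mm long, 14 mm high, lying beyond the box. Origin: on the bench at the pivot.
- screwdriver: Bystander: screwdriver with a red handle, lying near the robot on its right. Origin: on the bench under it.
- alcohol_bottle: Bystander: white bottle, 64 mm across, 130 mm high. Origin: centre of underside.
- swab_jar: Bystander: jar, 70 mm across, 85 mm high. Origin: centre of underside.
- power_meter: Bystander: grey hand-held meter, 160 x 80 x 35 mm, lying beyond the box. Origin: centre of underside.
Mind the look-alikes: they are no part of the job. What is shaped like the part that bears medium_case_center but orange or yellow is not meant.

How it is judged:
On the way, in this order (a step that is already met when the one before it is completed fails the run):
1. the medium case stands squarely on the large case, let go (horizontal distance between medium_case_center and base_case_center below 0.012 m and z of medium_case_center in the frame of base_case_center between 0.033 and 0.043 m and angle between the x axis of medium_case_center and the x axis of base_case_center, either way round below 0.175 rad and angle between medium_case_center's own z axis and vertical below 0.06 rad and contact force between each of the arm, the fingers and medium_case below 0.1 N), for 0.2 s.
2. the small case stands squarely on the medium case, let go (all of step 1 and horizontal distance between small_case_center and medium_case_center below 0.012 m and z of small_case_center in the frame of medium_case_center between 0.03 and 0.04 m and angle between the x axis of small_case_center and the x axis of medium_case_center, either way round below 0.175 rad and angle between small_case_center's own z axis and vertical below 0.06 rad and contact force between each of the arm, the fingers and small_case below 0.1 N), for 0.2 s.
At the end, for the whole second after the job is handed in: The lid is held still by the robot's fingers at 45 degrees (within 5), nothing else touching it; the medium case stands on the large one and the small one on the medium one, each within 12 mm of centred and 10 degrees of parallel, level and untouched; the large case has moved less than 30 mm (all of step 2 and value of joint lid between 0.698 and 0.873 rad and velocity of joint lid between -0.06 and 0.06 rad/s and contact force between the fingers and lid above 0.5 N and contact force between lid and base_case below 0.1 N and contact force between lid and medium_case below 0.1 N and contact force between lid and small_case below 0.1 N and contact force between lid and cleaver below 0.1 N and contact force between lid and stripper below 0.1 N and contact force between lid and screwdriver below 0.1 N and contact force between lid and alcohol_bottle below 0.1 N and contact force between lid and swab_jar below 0.1 N and contact force between lid and power_meter below 0.1 N and distance of base_case_center from where it was at the start of the episode below 0.03 m); the arm keeps its last pose, push and grip.
It fails at once if a bystander (cleaver, stripper, screwdriver, bottle, jar or meter) was moved over 30 mm (distance of any of cleaver, stripper, screwdriver, alcohol_bottle, swab_jar, power_meter from where it was at the start of the episode above 0.03 m).
It also fails if it takes over 64 s, if anything falls off the work surface, if the arm or the gripper's body presses on something with over 40 N, if the wrist force passes 120 N, or if a joint passes its speed limit or range.

## Working session

There is one attempt and no reset: what is moved stays moved. The work goes in short steps, Python scripts to look and compute and a tool call to move; the robot and the scene stay as the last step left them, time stands still between calls to the robot, and variables do not carry over. Pictures are saved under pics/ and viewed, at most 10 in all, crops included, and the job is handed in when it is done.

Besides the shell and the picture viewer there is one more tool, called after "Call:" as a command line: name --argument value ..., lists and objects as JSON in quotes. drive_tool: Moves the arm, as the interface text tells. Its arguments: {"type":"object","properties":{"deltas":{"type":"array","items":{"type":"array","items":{"type":"array","items":{"type":"number"}}}},"squeeze":{"type":"number"}},"required":["deltas"]}

```bash
ls; mkdir -p pics; python3 - <<'E'
from station import *
import cv2,numpy as np
s=get_state();print(s['clock'],s['tcp_pos'],s['tool_rot'],s['grip_width'])
for n in ['top','side']:
    d=read_camera(n);cv2.imwrite(f'pics/{n}0.png',d['frame'][:,:,::-1]);np.savez(f'{n}0.npz',**d)
    print(n,d['camera_matrix'].round(1).tolist(),d['world_from_camera'].round(3).tolist())
E
```

```text
pics
0.0 [ 0.195763   -0.53989471  0.230377  ] [-1.04064080e-03  9.84917474e-01  1.73021600e-01 -1.13433781e-04] 0.08546096553095671
top [[501.3, 0.0, 279.0], [0.0, 501.3, 210.0], [0.0, 0.0, 1.0]] [[0.005, 0.993, -0.122, 0.389], [-1.0, 0.003, -0.013, 0.001], [-0.013, 0.122, 0.992, 1.539], [0.0, 0.0, 0.0, 1.0]]
side [[482.8, 0.0, 284.8], [0.0, 482.8, 207.7], [0.0, 0.0, 1.0]] [[-0.98, 0.16, -0.12, 0.378], [-0.199, -0.741, 0.641, 0.898], [0.013, 0.652, 0.758, 1.136], [0.0, 0.0, 0.0, 1.0]]
```

View pics/top0.png

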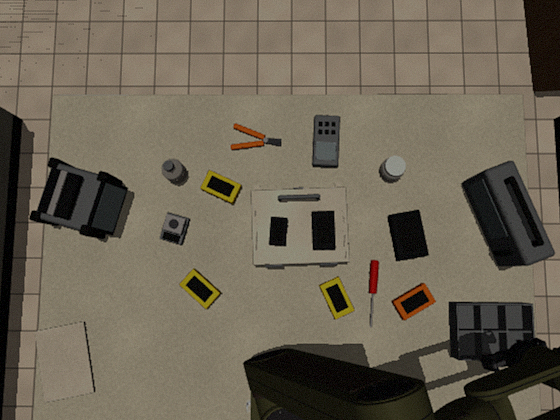

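View pics/side0.png

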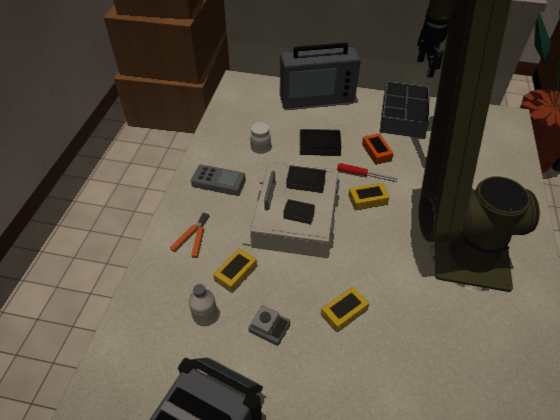

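The top view shows these candidates for the medium case: the black case on the lid at (323,230), the smaller black case at (279,231), the large black case on the bench at (408,235), yellow look-alikes at (221,187), (200,289) and (336,297), and an orange one at (413,301). By the description, I choose the black (323,230) as medium, (279,231) as small and (408,235) as base. The handle is at (299,197).

```bash
cat > h.py <<'E'
import numpy as np,cv2
from scipy.spatial.transform import Rotation as R
def cloud(d):
    K=d['camera_matrix'];z=d['range_z'];v,u=np.indices(z.shape)
    p=np.stack([(u-K[0,2])/K[0,0]*z,-(v-K[1,2])/K[1,1]*z,-z],-1)
    T=d['world_from_camera'];P=p@T[:3,:3].T+T[:3,3];P[z==0]=np.nan;return P
def ray(d,uv,h):
    K=d['camera_matrix'];T=d['world_from_camera'];uv=np.atleast_2d(uv).astype(float)
    r=np.c_[(uv[:,0]-K[0,2])/K[0,0],-(uv[:,1]-K[1,2])/K[1,1],-np.ones(len(uv))]@T[:3,:3].T
    return T[:3,3]+r*((h-T[2,3])/r[:,2])[:,None]
def top(d,seed,h,dark=60,r=40,tol=.010):
    """rect of dark top face at height h near seed pixel -> centre, long angle deg, sizes, median z"""
    P=cloud(d);m=(d['frame'].max(2)<dark)&(abs(P[...,2]-h)<tol)
    w=np.zeros_like(m);u,v=seed;w[max(v-r,0):v+r,max(u-r,0):u+r]=1;m=(m&w).astype(np.uint8)
    n,l,st,c=cv2.connectedComponentsWithStats(m);k=1+np.argmax(st[1:,4])
    vv,uu=np.nonzero(l==k);W=ray(d,np.c_[uu,vv],h)
    (cx,cy),(a,b),t=cv2.minAreaRect((W[:,:2]*1000).astype(np.float32))
    if a<b:a,b,t=b,a,t+90
    t=(t+90)%180-90
    return dict(c=(round(cx),round(cy)),mean=(W[:,:2].mean(0)*1000).round(1).tolist(),ang=round(t,1),size=(round(a),round(b)),z=round(float(np.nanmedian(P[l==k][:,2]))*1,3),zz=(np.nanmedian(P[l==k][:,2])*1000).round(1),n=len(vv))
E
python3 - <<'E'
from h import *
d=dict(np.load('top0.npz'));s=dict(np.load('side0.npz'))
for n,h,a,b in [('med',.116,(323,230),(306,179)),('small',.114,(279,231),(299,211)),('base',.040,(408,235),(320,142))]:
    print(n,top(d,a,h));print('   side',top(s,b,h))
P=cloud(d);F=d['frame']
# handle: z ~ .118 near (299,197)
for nm,D,(u,v) in [('top',d,(299,197)),('side',s,(269,190))]:
    Q=cloud(D);w=np.zeros(Q.shape[:2],bool);w[v-25:v+25,u-30:u+30]=1
    m=w&(Q[...,2]>.105)&(Q[...,2]<.135)&(D['frame'].max(2)>60)
    q=Q[m];print(nm,'handle',len(q),np.median(q,0).round(4),q.min(0).round(3),q.max(0).round(3))
for nm,D in (('t',d),('s',s)):
    Q=cloud(D);m=(abs(Q[...,2]-.08)<.008)&(abs(Q[...,0]-.42)<.2)&(abs(Q[...,1])<.2)
    q=(Q[m][:,:2]*1000).astype(np.float32);print('lid',cv2.minAreaRect(q),np.median(Q[m][:,2]))
print('obstacle cleaver..',[cloud(d)[y,x].round(3).tolist() for x,y in((175,228),(392,165),(373,275),(413,301),(336,297),(175,165))])
c=cv2.resize(F[140:330,220:460],None,fx=3,fy=3,interpolation=cv2.INTER_CUBIC);cv2.imwrite('pics/crop.png',c[:,:,::-1])
E
```

```text
med {'c': (507, -106), 'mean': [506.2, -106.7], 'ang': 2.2, 'size': (109, 63), 'z': 0.116, 'zz': np.float64(116.1), 'n': 840}
   side {'c': (503, -98), 'mean': [503.0, -98.9], 'ang': 1.8, 'size': (107, 72), 'z': 0.116, 'zz': np.float64(115.6), 'n': 604}
small {'c': (503, 21), 'mean': [503.6, 21.8], 'ang': -4.8, 'size': (80, 48), 'z': 0.114, 'zz': np.float64(114.0), 'n': 455}
   side {'c': (503, -92), 'mean': [500.4, -94.3], 'ang': 8.5, 'size': (109, 67), 'z': 0.115, 'zz': np.float64(115.4), 'n': 523}
base {'c': (499, -366), 'mean': [499.3, -366.5], 'ang': 10.4, 'size': (139, 93), 'z': 0.04, 'zz': np.float64(39.9), 'n': 1413}
   side {'c': (496, -357), 'mean': [496.2, -357.7], 'ang': 9.6, 'size': (138, 101), 'z': 0.04, 'zz': np.float64(39.5), 'n': 771}
top handle 77 [ 0.6031 -0.0319  0.123 ] [ 0.538 -0.098  0.112] [0.609 0.017 0.129]
side handle 156 [ 0.5986 -0.0273  0.122 ] [ 0.509 -0.137  0.106] [0.608 0.049 0.127]
lid ((511.8408203125, -42.16729736328125), (217.891845703125, 281.9896545410156), 0.8773184418678284) 0.07994670757526368
lid ((513.7205200195312, -38.20503234863281), (221.29075622558594, 285.8603210449219), 2.0994439125061035) 0.07993351850497676
obstacle cleaver.. [[nan, nan, nan], [0.703, -0.314, 0.081], [0.38, -0.262, 0.024], [0.305, -0.377, 0.032], [0.315, -0.15, 0.032], [0.696, 0.324, 0.105]]
```

View pics/crop.png

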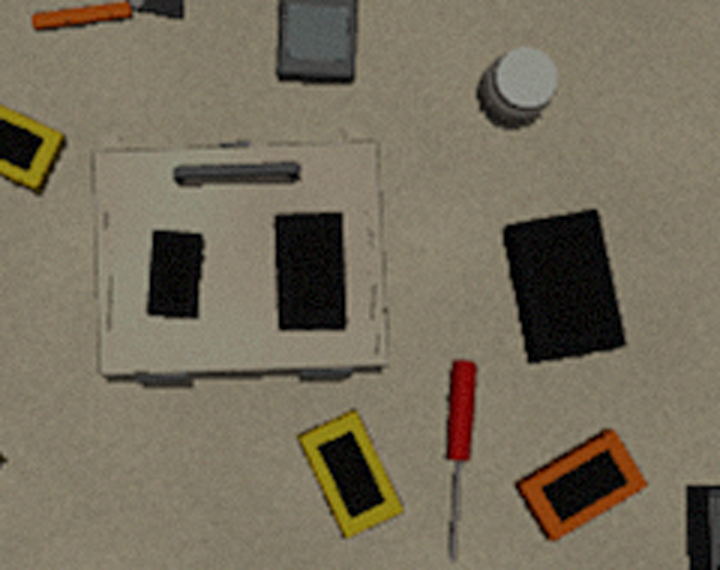

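The crop confirms the choice. The all-black medium case is at crop (310,270) beside the all-black small one at (175,273), the base is at (565,285), and the look-alikes have coloured rims.

Call:
drive_tool --deltas '[[[0,0,8.9,0,0,0,0.085],[0,0,8.9,0,0,0,0.085],[0,0,0,0.034,-0.044,0,0.085],[0,0,0,0.034,-0.044,0,0.085],[0,0,0,0.034,-0.044,0,0.085],[0,0,0,0.034,-0.044,0,0.085],[0,0,0,0.034,-0.044,0,0.085],[0,0,0,0.034,-0.044,0,0.085],[0,0,0,0.034,-0.044,0,0.085],[0,0,0,0.034,-0.044,0,0.085]]]' --squeeze 30

```text
clock: 1.35
tcp_pos: [0.4553, -0.1771, 0.2311]
tool_rot: [-0.0, 1.0, 0.019, -0.0]
contact_force: [0.6, -0.2, 0.3]
grip_width: 0.0848
gripper_force: 0.0
```

```bash
cat > go.py <<'E'
import sys
from station import *
from h import *
def go(x,y,z,yaw):
    s=get_state();q=s['tool_rot'];M=R.from_quat([q[1],q[2],q[3],q[0]]);A=M.as_matrix()
    c,sn=np.cos(np.radians(yaw)),np.sin(np.radians(yaw))
    B=np.array([[c,sn,0],[sn,-c,0],[0,0,-1]])
    d=np.array([x,y,z])-s['tcp_pos']
    print('t',round(s['clock'],2),'tcp',s['tcp_pos'].round(4) if hasattr(s['tcp_pos'],'round') else s['tcp_pos'],'yaw',np.degrees(np.arctan2(A[1,0],A[0,0])).round(2),'turn first',np.degrees(R.from_matrix(A.T@B).as_rotvec()).round(2),'then shift',(B.T@d).round(4),'grip',s['grip_width'],s['gripper_force'])
if len(sys.argv)>4: go(*map(float,sys.argv[1:5]))
E
python3 go.py .5065 -.1063 .20 2.2
python3 - <<'E'
from h import *
d=dict(np.load('top0.npz'));s=dict(np.load('side0.npz'))
print(ray(d,[(278.5,197.7),(320,197)],.122).round(4)); print(ray(d,[(251,190),(346,187.5),(254,264.5),(348.5,262.5)],.08).round(4))
print(ray(s,[(271,174),(268,206)],.118).round(4))
E
```

```text
t 1.35 tcp [ 0.4553 -0.1771  0.2311] yaw 2.13 turn first [-0.    0.02 -0.07] then shift [ 0.0539 -0.0687  0.0311] grip 0.08480413424806754 0.0
[[ 0.5983  0.0209  0.122 ]
 [ 0.6007 -0.0976  0.122 ]]
[[ 0.6272  0.1027  0.08  ]
 [ 0.6355 -0.1771  0.08  ]
 [ 0.4088  0.0915  0.08  ]
 [ 0.4159 -0.1818  0.08  ]]
[[ 0.6053 -0.0832  0.118 ]
 [ 0.5863  0.0408  0.118 ]]
```

Call:
drive_tool --deltas '[[[0,0,0,0.027,-0.0344,0,0.085],[0,0,0,0.027,-0.0344,0,0.085],[0,0,0,0,0,0.045,0.085],[0,0,0,0,0,0.045,0.085],[0,0,0,0,0,0,0.085]]]'

```text
clock: 1.98
tcp_pos: [0.5027, -0.1067, 0.1381]
tool_rot: [-0.001, 1.0, 0.019, -0.004]
contact_force: [-0.3, 0.2, 0.2]
grip_width: 0.0851
gripper_force: 0.0
```

```bash
python3 go.py .5065 -.1063 .083 2.2; python3 - <<'E'
from station import *
import cv2
from h import *
d=read_camera('side');c=cv2.resize(d['frame'][130:260,220:380],None,fx=5,fy=4.6);cv2.imwrite('pics/s1.png',c[:,:,::-1])
E
```

```text
t 1.98 tcp [ 0.5027 -0.1067  0.1381] yaw 2.16 turn first [-0.17  0.5  -0.05] then shift [ 0.0038 -0.0003  0.0551] grip 0.08508911299449197 0.0
```

View pics/s1.png

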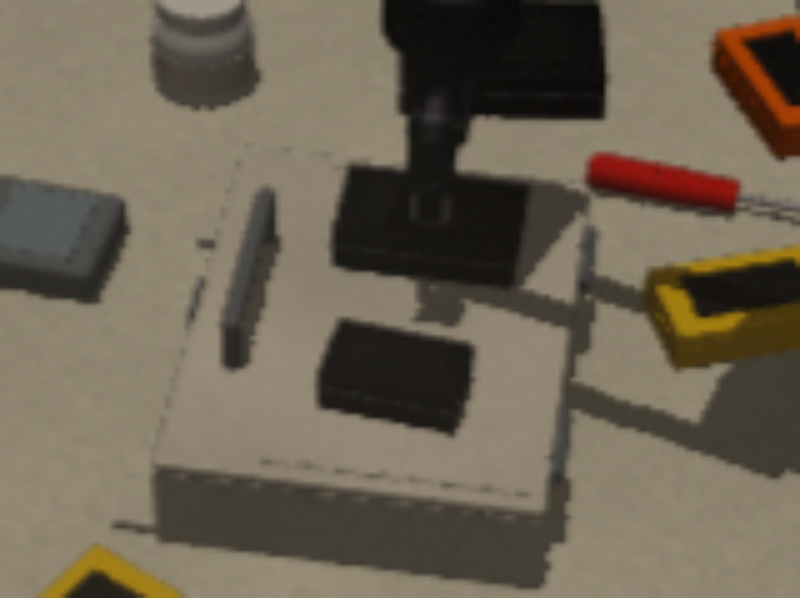

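The gripper at crop (432,200) is over the middle of the medium case and clear of the small case and the handle. I lower it.

Call:
drive_tool --deltas '[[[0,0,0,0,0,0.03,0.085],[0,0,0,0,0,0.0,0.085],[0,0,0,0,0,0,0.085]]]'

```text
clock: 2.4
tcp_pos: [0.5073, -0.1085, 0.1131]
tool_rot: [0.0, 1.0, 0.018, 0.001]
contact_force: [0.3, 0.2, 0.1]
grip_width: 0.0851
gripper_force: 0.0
```

```bash
python3 go.py .5065 -.1063 .083 2.2
```

```text
t 2.4 tcp [ 0.5073 -0.1085  0.1131] yaw 2.11 turn first [ 0.05 -0.15 -0.09] then shift [-0.0007 -0.0022  0.0301] grip 0.08509550033956725 0.0
```

Call:
drive_tool --deltas '[[[0,0,0,0,-0.002,0.015,0.085],[0,0,0,0,0,0.015,0.085],[0,0,0,0,0,0,0.085],[0,0,0,0,0,0,0.085],[0,0,0,0,0,0,0.055],[0,0,0,0,0,0,0.055],[0,0,0,0,0,0,0.055],[0,0,0,0,0,0,0.055],[0,0,0,0,0,0,0.055]]]' --squeeze 30

```text
clock: 3.52
tcp_pos: [0.5065, -0.1062, 0.0818]
tool_rot: [0.0, 1.0, 0.019, 0.001]
contact_force: [0.2, -1.3, 5.5]
grip_width: 0.0634
gripper_force: 34.1
```

```bash
python3 go.py .5065 -.1063 .083 2.2;python3 - <<'E'
from station import *
from h import *
print(top(read_camera('top'),(323,230),.116))
E
```

```text
t 3.52 tcp [ 0.5065 -0.1062  0.0818] yaw 2.13 turn first [ 0.03 -0.06 -0.07] then shift [ 0.      0.0001 -0.0012] grip 0.0633716334737084 34.12093698978424
{'c': (471, -107), 'mean': [466.6, -106.2], 'ang': -89.8, 'size': (65, 37), 'z': 0.116, 'zz': np.float64(115.6), 'n': 234}
```

Call:
drive_tool --deltas '[[[0,0,0,0,0,-0.03,0.055],[0,0,0,0,0,-0.04,0.055],[0,0,0,0,0,-0.03,0.055],[0,0,-8.1,0,0,0,0.055],[0,0,0,-0.0133,0.0435,0,0.055],[0,0,0,-0.01,0.0435,0,0.055],[0,0,0,-0.01,0.0435,0,0.055],[0,0,0,-0.01,0.0435,0,0.055],[0,0,0,-0.01,0.0435,0,0.055],[0,0,0,0,0.037,0,0.055]]]'

```text
clock: 4.82
tcp_pos: [0.4974, -0.3667, 0.1798]
tool_rot: [-0.001, 0.996, 0.089, -0.001]
contact_force: [0.1, 0.2, -2.2]
grip_width: 0.0636
gripper_force: 35.2
```

Call:
drive_tool --deltas '[[[0,0,0,0,0,0.0,0.055],[0,0,0,0,0,0,0.055],[0,0,0,0,0,0,0.055]]]'

```text
clock: 5.2
tcp_pos: [0.4983, -0.3643, 0.1807]
tool_rot: [-0.001, 0.996, 0.09, -0.001]
contact_force: [0.5, 0.4, -2.0]
grip_width: 0.0636
gripper_force: 35.2
```

```bash
python3 go.py .4993 -.3663 .044 10.2;python3 - <<'E'
from station import *
from h import *
d=read_camera('side');P=cloud(d)
# held case: underside/visible faces in side view
m=(d['frame'].max(2)<60)&(P[...,2]>.11)&(P[...,2]<.16)&(abs(P[...,0]-.5)<.09)&(abs(P[...,1]+.366)<.06)
q=P[m];print(len(q),np.percentile(q,[2,50,98],axis=0).round(3))
s=read_camera('top');P=cloud(s)
m=(s['frame'].max(2)<60)&(P[...,2]>.13)&(P[...,2]<.155)&(abs(P[...,0]-.5)<.09)&(abs(P[...,1]+.366)<.06)
q=P[m];print(len(q),np.percentile(q,[2,50,98],axis=0).round(3))
m=(d['frame'].max(2)<60);c=cv2.resize(d['frame'][90:220,260:420],None,fx=5,fy=4.6);cv2.imwrite('pics/s2.png',c[:,:,::-1])
E
```

```text
t 5.2 tcp [ 0.4983 -0.3643  0.1807] yaw 10.28 turn first [-0.11  0.06  0.08] then shift [0.0007 0.0021 0.1367] grip 0.06360054733445004 35.246044993400574Traceback (most recent call last):
  File "<stdin>", line 6, in <module>
    return _quantile_unchecked(
        a, q, axis, out, overwrite_input, method, keepdims, weights)
    return _ureduce(a,
                    func=_quantile_ureduce_func,
    ...<5 lines>...
                    overwrite_input=overwrite_input,
                    method=method)
    r = func(a, **kwargs)
    result = _quantile(arr,
                       quantiles=q,
    ...<2 lines>...
                       out=out,
                       weights=wgt)
    slices_having_nans = np.isnan(arr[-1, ...])
                                  ~~~^^^^^^^^^
IndexError: index -1 is out of bounds for axis 0 with size 0
```

Call:
drive_tool --deltas '[[[0,0,0,0.0007,0.0021,0.03,0.055],[0,0,0,0,0,0.04,0.055],[0,0,0,0,0,0.04,0.055],[0,0,0,0,0,0.014,0.055],[0,0,0,0,0,0,0.055],[0,0,0,0,0,0,0.055],[0,0,0,0,0,0,0.055]]]'

```text
clock: 6.12
tcp_pos: [0.501, -0.3687, 0.0591]
tool_rot: [0.001, 0.996, 0.089, 0.001]
contact_force: [0.6, 0.6, -3.1]
grip_width: 0.0634
gripper_force: 35.1
```

```bash
python3 go.py .4993 -.3663 .043 10.2;python3 - <<'E'
from station import *
from h import *
d=read_camera('side')
c=cv2.resize(d['frame'][90:190,270:390],None,fx=6,fy=5.8);cv2.imwrite('pics/s3.png',np.clip(c[:,:,::-1].astype(float)*2,0,255))
E
```

```text
t 6.12 tcp [ 0.501  -0.3687  0.0591] yaw 10.23 turn first [ 0.15 -0.13  0.03] then shift [-0.0012 -0.0027  0.0161] grip 0.06342437349012972 35.1327520608902[ WARN:0@0.481] global loadsave.cpp:1063 imwrite_ Unsupported depth image for selected encoder is fallbacked to CV_8U.
```

View pics/s3.png

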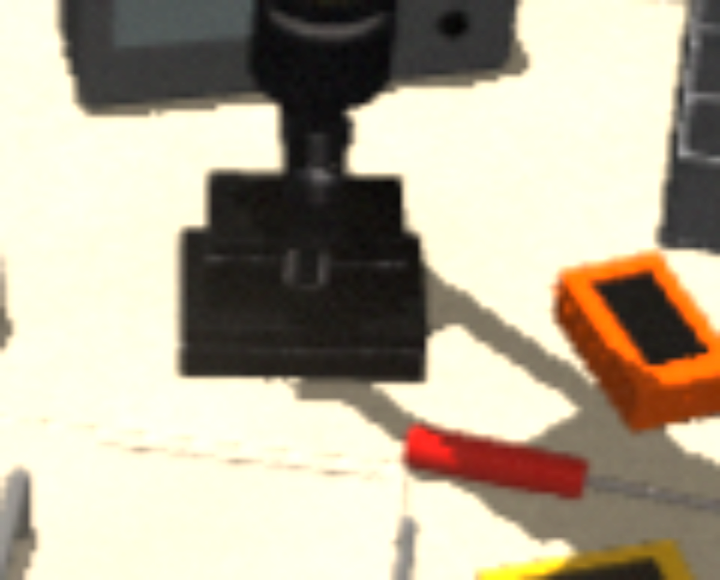

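The held medium case spans crop columns 208–403 over the base at 182–424. It is centred and parallel, so I lower it the rest of the way.

Call:
drive_tool --deltas '[[[0,0,0,-0.001,-0.0025,0.008,0.055],[0,0,0,0,0,0.006,0.055],[0,0,0,0,0,0.0025,0.055],[0,0,0,0,0,0,0.055],[0,0,0,0,0,0,0.055],[0,0,0,0,0,0,0.055]]]'

```text
clock: 6.92
tcp_pos: [0.4978, -0.3651, 0.0418]
tool_rot: [-0.0, 0.996, 0.089, -0.0]
contact_force: [-3.3, 2.4, 7.4]
grip_width: 0.0639
gripper_force: 36.6
```

```bash
python3 go.py .4993 -.3663 .042 10.2
```

```text
t 6.92 tcp [ 0.4978 -0.3651  0.0418] yaw 10.23 turn first [-0.03  0.03  0.03] then shift [ 0.0012  0.0015 -0.0002] grip 0.06385252567791244 36.5928590297699
```

Call:
drive_tool --deltas '[[[0,0,0,0,0,-0.001,0.085],[0,0,0,0,0,0,0.085],[0,0,0,0,0,0,0.085],[0,0,0,0,0,0,0.085],[0,0,0,0,0,-0.03,0.085],[0,0,0,0,0,-0.05,0.085],[0,0,0,0,0,-0.06,0.085]]]'

```text
clock: 7.8
tcp_pos: [0.4976, -0.3649, 0.1818]
tool_rot: [-0.001, 0.996, 0.089, -0.001]
contact_force: [1.2, -0.3, -0.1]
grip_width: 0.0847
gripper_force: 0.0
```

Call:
drive_tool --deltas '[[[0,0,7.5,0.01,-0.06,0,0.085],[0,0,7.5,0.01,-0.06,0,0.085],[0,0,0,0.01,-0.06,0,0.085],[0,0,0,0,-0.06,0,0.085],[0,0,0,0,-0.05,0,0.085],[0,0,0,0,-0.05,0,0.085],[0,0,0,0,0,0,0.085],[0,0,0,0,0,0,0.085]]]'

```text
clock: 8.8
tcp_pos: [0.533, -0.0261, 0.1817]
tool_rot: [0.0, 0.999, -0.041, -0.0]
contact_force: [-0.4, -0.5, -0.4]
grip_width: 0.0849
gripper_force: 0.0
```

```bash
python3 go.py .5033 .0213 .12 -4.8;python3 - <<'E'
from station import *
from h import *
d=read_camera('top');P=cloud(d)
print('med',top(d,(415,230),.076,r=50,tol=.008));print('base',top(d,(408,235),.040,r=50,tol=.008));print('small',top(d,(279,231),.114))
s=read_camera('side');print('med',top(s,(320,135),.076,tol=.006));print('base',top(s,(320,142),.040,tol=.006));print('small',top(s,(299,211),.114,r=25))
E
```

```text
t 8.8 tcp [ 0.533  -0.0261  0.1817] yaw -4.71 turn first [0.04 0.   0.09] then shift [-0.0336 -0.0448  0.0617] grip 0.08489510056597024 0.0
med {'c': (498, -365), 'mean': [497.8, -364.9], 'ang': 9.7, 'size': (110, 66), 'z': 0.076, 'zz': np.float64(76.1), 'n': 832}
base {'c': (499, -366), 'mean': [497.1, -357.8], 'ang': 10.2, 'size': (139, 93), 'z': 0.04, 'zz': np.float64(39.7), 'n': 505}
small {'c': (498, 14), 'mean': [496.8, 15.6], 'ang': -7.8, 'size': (71, 37), 'z': 0.114, 'zz': np.float64(114.0), 'n': 301}
med {'c': (488, -357), 'mean': [488.0, -359.1], 'ang': 9.6, 'size': (94, 71), 'z': 0.076, 'zz': np.float64(75.8), 'n': 351}
base {'c': (467, -339), 'mean': [470.0, -338.3], 'ang': 45.3, 'size': (147, 79), 'z': 0.04, 'zz': np.float64(39.6), 'n': 202}
small {'c': (502, 30), 'mean': [501.1, 28.8], 'ang': -2.9, 'size': (80, 57), 'z': 0.114, 'zz': np.float64(113.7), 'n': 418}
```

The medium case is centred on the base to within about 2 mm, at height 76 mm. Now the small one.

Call:
drive_tool --deltas '[[[0,0,0,-0.0168,-0.0224,0,0.085],[0,0,0,-0.0168,-0.0224,0,0.085],[0,0,0,0,0,0.035,0.085],[0,0,0,0,0,0.035,0.085],[0,0,0,0,0,0,0.085],[0,0,0,0,0,0,0.085],[0,0,0,0,0,0,0.085]]]'

```text
clock: 9.78
tcp_pos: [0.5046, 0.021, 0.1132]
tool_rot: [0.0, 0.999, -0.042, 0.001]
contact_force: [0.3, 0.0, 0.7]
grip_width: 0.085
gripper_force: 0.0
```

```bash
python3 go.py .5033 .0213 .084 -4.8
```

```text
t 9.78 tcp [0.5046 0.021  0.1132] yaw -4.82 turn first [-0.01 -0.17 -0.02] then shift [-0.0014 -0.0002  0.0292] grip 0.08503281760721995 0.0
```

Call:
drive_tool --deltas '[[[0,0,0,-0.001,0,0.013,0.085],[0,0,0,0,0,0.013,0.085],[0,0,0,0,0,0,0.07],[0,0,0,0,0,0,0.06],[0,0,0,0,0,0,0.04],[0,0,0,0,0,0,0.04],[0,0,0,0,0,0,0.04],[0,0,0,0,0,0,0.04],[0,0,0,0,0,0,0.04]]]'

```text
clock: 10.9
tcp_pos: [0.5026, 0.0216, 0.0861]
tool_rot: [-0.0, 0.999, -0.042, 0.0]
contact_force: [0.4, 0.7, 1.6]
grip_width: 0.0475
gripper_force: 31.6
```

```bash
python3 go.py .5033 .0213 .084 -4.8
```

```text
t 10.9 tcp [0.5026 0.0216 0.0861] yaw -4.78 turn first [-0.01 -0.05  0.02] then shift [0.0007 0.0003 0.0021] grip 0.04747824107071017 31.60698115825653
```

Call:
drive_tool --deltas '[[[0,0,0,0,0,-0.03,0.04],[0,0,0,0,0,-0.04,0.04],[0,0,0,0,0,-0.03,0.04],[0,0,-7.35,0,0,0,0.04],[0,0,-7.35,0,0,0,0.04],[0,0,0,-0.01,0.045,0,0.04],[0,0,0,-0.01,0.045,0,0.04],[0,0,0,-0.01,0.045,0,0.04],[0,0,0,-0.01,0.045,0,0.04],[0,0,0,-0.01,0.045,0,0.04]]]'

```text
clock: 12.15
tcp_pos: [0.4909, -0.2099, 0.1852]
tool_rot: [-0.0, 0.996, 0.086, -0.001]
contact_force: [0.4, -0.5, -1.5]
grip_width: 0.0477
gripper_force: 31.6
```

Call:
drive_tool --deltas '[[[0,0,0,-0.007,0.045,0,0.04],[0,0,0,-0.007,0.045,0,0.04],[0,0,0,-0.007,0.04,0,0.04],[0,0,0,0,0.025,0,0.04],[0,0,0,0,0,0.04,0.04],[0,0,0,0,0,0.04,0.04],[0,0,0,0,0,0,0.04],[0,0,0,0,0,0,0.04],[0,0,0,0,0,0,0.04]]]'

```text
clock: 13.28
tcp_pos: [0.499, -0.3658, 0.1078]
tool_rot: [0.001, 0.996, 0.087, 0.001]
contact_force: [1.0, 0.1, -1.0]
grip_width: 0.0473
gripper_force: 31.7
```

```bash
python3 go.py .4975 -.365 .082 9.9;python3 - <<'E'
from station import *
from h import *
d=read_camera('side')
c=cv2.resize(d['frame'][90:190,270:390],None,fx=6,fy=5.8);cv2.imwrite('pics/s4.png',np.clip(c[:,:,::-1].astype(float)*2,0,255).astype(np.uint8))
E
```

```text
t 13.28 tcp [ 0.499  -0.3658  0.1078] yaw 9.94 turn first [ 0.17 -0.14  0.04] then shift [-0.0014 -0.0011  0.0258] grip 0.04725115701012723 31.679661870002747
```

View pics/s4.png

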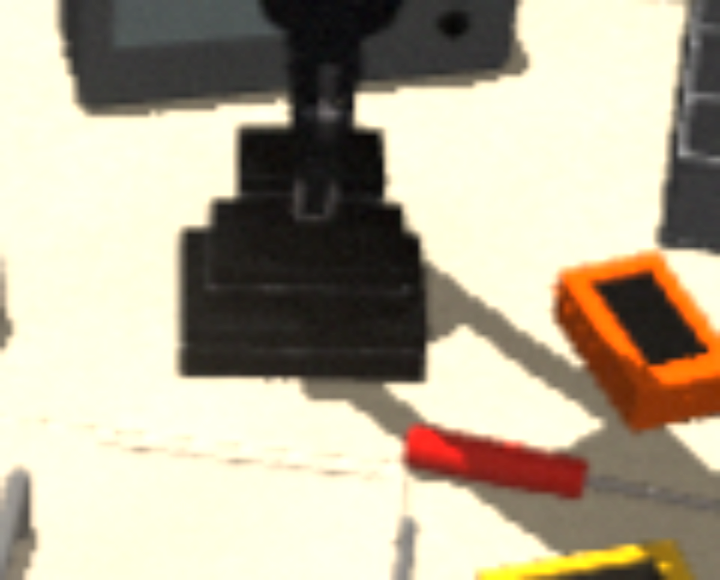

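The small case spans crop columns 238–384, above the medium at 211–404. It is nearly centred (shifted about 1–2 mm) and parallel, so I lower it and release. Before retreating I'll check it sits at the right height.

Call:
drive_tool --deltas '[[[0,0,0,-0.0005,-0.001,0.012,0.04],[0,0,0,0,0,0.008,0.04],[0,0,0,0,0,0.004,0.04],[0,0,0,0,0,0,0.04],[0,0,0,0,0,0,0.04],[0,0,0,0,0,0,0.04]]]'

```text
clock: 14.08
tcp_pos: [0.4966, -0.3635, 0.0821]
tool_rot: [-0.001, 0.996, 0.087, -0.0]
contact_force: [-3.1, 2.4, 5.2]
grip_width: 0.0476
gripper_force: 32.3
```

```bash
python3 go.py .4975 -.365 .082 9.9
```

```text
t 14.07 tcp [ 0.4966 -0.3635  0.0821] yaw 9.94 turn first [-0.06  0.04  0.04] then shift [0.0006 0.0017 0.0001] grip 0.04759517355456271 32.28009045124054
```

Call:
drive_tool --deltas '[[[0,0,0,0,0,-0.001,0.085],[0,0,0,0,0,0,0.085],[0,0,0,0,0,0,0.085],[0,0,0,0,0,0,0.085],[0,0,0,0,0,-0.03,0.085],[0,0,0,0,0,-0.05,0.085],[0,0,0,0,0,-0.05,0.085]]]'

```text
clock: 14.95
tcp_pos: [0.4969, -0.3639, 0.2137]
tool_rot: [-0.0, 0.996, 0.086, -0.0]
contact_force: [-0.0, -1.1, -0.5]
grip_width: 0.0852
gripper_force: 0.0
```

Call:
drive_tool --deltas '[[[0,0,-10.2,0,0,0,0.085],[0,0,-10.2,0,0,0,0.085],[0,0,-10.2,0,0,0,0.085],[0,0,-10.2,0,0,0,0.085],[0,0,-10.2,0,0,0,0.085],[0,0,-10.2,0,0,0,0.085],[0,0,-10.1,0,0,0,0.085],[0,0,-10,0,0,0,0.085],[0,0,0,0.05,0.01,0,0.085],[0,0,0,0.05,0.01,0,0.085]]]'

```text
clock: 16.2
tcp_pos: [0.5151, -0.2631, 0.2125]
tool_rot: [-0.0, 0.7, 0.714, 0.0]
contact_force: [0.4, 0.5, 0.0]
grip_width: 0.0852
gripper_force: 0.0
```

Call:
drive_tool --deltas '[[[0,0,0,0,0,0,0.085],[0,0,0,0,0,0,0.085]]]'

```text
clock: 16.45
tcp_pos: [0.5152, -0.2639, 0.213]
tool_rot: [0.0, 0.699, 0.715, -0.0]
contact_force: [-0.1, 0.3, 0.4]
grip_width: 0.0852
gripper_force: 0.0
```

```bash
python3 go.py .600 -.040 .17 91.2;python3 - <<'E'
from station import *
from h import *
d=read_camera('top');P=cloud(d)
print('small',top(d,(415,230),.110,r=50,tol=.008));print('med',top(d,(415,230),.076,r=50,tol=.008))
s=read_camera('side')
# handle columns: grey on lid, both views
for nm,D,(u,v) in [('top',d,(299,197)),('side',s,(269,190))]:
    Q=cloud(D);w=np.zeros(Q.shape[:2],bool);w[v-25:v+25,u-28:u+28]=1
    m=(w&(Q[...,2]>.108)&(Q[...,2]<.135)&(D['frame'].max(2)>40)).astype(np.uint8)
    vv,uu=np.nonzero(m);W=ray(D,np.c_[uu,vv],.119)
    print(nm,len(vv),cv2.minAreaRect((W[:,:2]*1000).astype(np.float32)),np.nanmax(Q[m>0][:,2]))
E
```

```text
t 16.45 tcp [ 0.5152 -0.2639  0.213 ] yaw 91.28 turn first [0.02 0.06 0.08] then shift [0.2221 0.0895 0.043 ] grip 0.08517329592844673 0.0
small {'c': (485, -365), 'mean': [483.9, -366.2], 'ang': 10.4, 'size': (54, 49), 'z': 0.11, 'zz': np.float64(109.7), 'n': 298}
med {'c': (462, -354), 'mean': [460.8, -357.2], 'ang': 56.6, 'size': (73, 46), 'z': 0.075, 'zz': np.float64(75.2), 'n': 151}
top 167 ((601.6442260742188, -37.73567581176758), (12.081377983093262, 120.43781280517578), 2.2392537593841553) 0.13113498130814283
side 139 ((600.147705078125, -31.521995544433594), (12.375201225280762, 128.37298583984375), 1.8676459789276123) 0.12767319096203855
```

Handle is at about (0.601, -0.037), yaw ≈ 2°, consistent with hinge + 190 mm. I move above it.

Call:
drive_tool --deltas '[[[0,0,-0.7,0.044,0.018,0,0.085],[0,0,0,0.044,0.018,0,0.085],[0,0,0,0.045,0.018,0,0.085],[0,0,0,0.045,0.018,0,0.085],[0,0,0,0.046,0.017,0,0.085],[0,0,0,0,0,0.04,0.06],[0,0,0,0,0,0.03,0.06],[0,0,0,0,0,0,0.06],[0,0,0,0,0,0,0.06]]]'

```text
clock: 17.68
tcp_pos: [0.5979, -0.038, 0.1437]
tool_rot: [0.001, 0.696, 0.718, 0.0]
contact_force: [-0.6, 1.1, 0.2]
grip_width: 0.0599
gripper_force: 0.0
```

```bash
python3 go.py .601 -.037 .099 92;python3 - <<'E'
from station import *
from h import *
d=read_camera('top')
print('small',top(d,(415,230),.110,r=50,tol=.008));print('med',top(d,(415,230),.076,r=50,tol=.008));print('base',top(d,(415,230),.040,r=50,tol=.008))
d=read_camera('side')
c=cv2.resize(d['frame'][90:240,220:400],None,fx=4,fy=4);cv2.imwrite('pics/s5.png',np.clip(c[:,:,::-1].astype(float)*1.6,0,255).astype(np.uint8))
E
```

```text
t 17.68 tcp [ 0.5979 -0.038   0.1437] yaw 91.85 turn first [ 0.08  0.02 -0.15] then shift [0.0009 0.0031 0.0447] grip 0.05988795812761209 0.0
small {'c': (498, -363), 'mean': [497.8, -363.1], 'ang': 11.1, 'size': (80, 50), 'z': 0.11, 'zz': np.float64(110.0), 'n': 475}
med {'c': (498, -364), 'mean': [494.5, -356.9], 'ang': 10.0, 'size': (110, 67), 'z': 0.076, 'zz': np.float64(75.8), 'n': 307}
base {'c': (499, -366), 'mean': [498.6, -357.9], 'ang': 10.2, 'size': (139, 92), 'z': 0.04, 'zz': np.float64(39.6), 'n': 504}
```

View pics/s5.png

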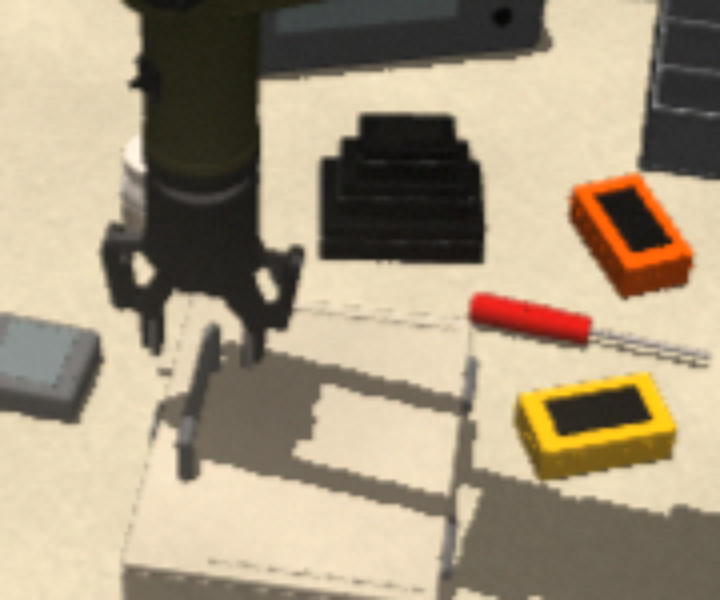

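The stack at crop (400,190) is centred within about 3 mm. The open fingers at (152,345) and (252,355) straddle the bar at (200,400). I lower and close.

Call:
drive_tool --deltas '[[[0,0,0,0.001,0.003,0.015,0.06],[0,0,0,0,0,0.015,0.06],[0,0,0,0,0,0.013,0.06],[0,0,0,0,0,0,0.04],[0,0,0,0,0,0,0.02],[0,0,0,0,0,0,0.004],[0,0,0,0,0,0,0.004],[0,0,0,0,0,0,0.004],[0,0,0,0,0,0,0.004],[0,0,0,0,0,0,0.004]]]' --squeeze 40

```text
clock: 19.02
tcp_pos: [0.6016, -0.0359, 0.1005]
tool_rot: [0.001, 0.695, 0.719, 0.001]
contact_force: [4.9, 0.8, -0.4]
grip_width: 0.0101
gripper_force: 39.1
```

```bash
python3 go.py .601 -.037 .099 92; python3 -c "
from station import *
s=get_state();print(s['contact_force'],s['q'])
import numpy as np
for a in range(0,50,5):
  t=np.radians(a);print(a,(.411+.19*np.cos(t)-.048*np.sin(t)).round(4),(.07+.19*np.sin(t)+.048*np.cos(t)).round(4))"
```

```text
t 19.02 tcp [ 0.6016 -0.0359  0.1005] yaw 91.93 turn first [ 0.2   0.01 -0.07] then shift [-0.0011 -0.0007  0.0015] grip 0.010141875763450204 39.077231884002686
[ 4.89637386  0.77999218 -0.42426725] [-1.29831753e-01  4.64362934e-01  1.61604125e+00  4.20257674e-04
  1.05777880e+00 -1.63738584e-01]
0 0.601 0.118
5 0.5961 0.1344
10 0.5898 0.1503
15 0.5821 0.1655
20 0.5731 0.1801
25 0.5629 0.1938
30 0.5515 0.2066
35 0.5391 0.2183
40 0.5257 0.2289
45 0.5114 0.2383
```

Call:
drive_tool --deltas '[[[0,0,0,0,-0.0023,-0.0083,0.004],[0,0,0,0,-0.0026,-0.0081,0.004],[0,0,0,0,-0.003,-0.008,0.004],[0,0,0,0,-0.0033,-0.0079,0.004],[0,0,0,0,-0.0037,-0.0077,0.004],[0,0,0,0,-0.004,-0.0075,0.004],[0,0,0,0,0,0,0.004],[0,0,0,0,0,0,0.004]]]'

```text
clock: 20.02
tcp_pos: [0.5833, -0.0366, 0.1482]
tool_rot: [0.002, 0.695, 0.719, 0.002]
contact_force: [5.9, 0.7, -0.6]
grip_width: 0.0102
gripper_force: 39.1
```

```bash
cat > lid.py <<'E'
from station import *
from h import *
s=get_state();print(s['clock'],s['tcp_pos'],s['contact_force'],s['grip_width'],s['gripper_force'],s['moment'])
for n in('top','side'):
    D=read_camera(n);Q=cloud(D).reshape(-1,3);F=D['frame'].reshape(-1,3).astype(int)
    m=(F.min(1)>70)&(abs(Q[:,0]-.5)<.13)&(((Q[:,1]>-.17)&(Q[:,1]<-.10))|((Q[:,1]>.03)&(Q[:,1]<.085)))&(Q[:,2]>.072)&(Q[:,2]<.32)
    q=Q[m]
    if len(q)<50: print(n,len(q));continue
    for _ in range(4):
        k=np.polyfit(q[:,0],q[:,2],1);r=q[:,2]-np.polyval(k,q[:,0]);q=q[abs(r)<max(.006,1.5*np.std(r))]
    print(n,len(q),'lid deg',np.degrees(np.arctan(k[0])).round(2),'std',np.std(r).round(4),q[:,0].min(),q[:,0].max())
E
python3 lid.py
```

```text
20.025 [ 0.58327181 -0.03656986  0.14815443] [ 5.91348991  0.7011442  -0.64291406] 0.010245120409591945 39.14353787899017 [ 0.13802794 -1.22348613  0.05418996]
top 1826 lid deg 14.91 std 0.0028 0.4074089946833142 0.6281701667632493
side 1846 lid deg 14.95 std 0.0023 0.4033861519666426 0.6186165963829031
```

The lid stands at 14.9°, as planned. I go on to 35°.

Call:
drive_tool --deltas '[[[0,0,0,0,-0.0043,-0.0074,0.004],[0,0,0,0,-0.0047,-0.0072,0.004],[0,0,0,0,-0.005,-0.007,0.004],[0,0,0,0,-0.0052,-0.0067,0.004],[0,0,0,0,-0.0056,-0.0065,0.004],[0,0,0,0,-0.0058,-0.0063,0.004],[0,0,0,0,-0.0061,-0.006,0.004],[0,0,0,0,-0.0063,-0.0057,0.004],[0,0,0,0,0,0,0.004],[0,0,0,0,0,0,0.004]]]'

```text
clock: 21.38
tcp_pos: [0.5416, -0.0382, 0.2021]
tool_rot: [0.003, 0.695, 0.719, 0.003]
contact_force: [7.2, 0.3, 3.7]
grip_width: 0.0104
gripper_force: 39.2
```

```bash
python3 lid.py
```

```text
21.375 [ 0.54158988 -0.03818506  0.20205655] [7.21459968 0.34877603 3.71959725] 0.010423749126770214 39.18104588985443 [ 0.13454511 -1.4162834   0.03788194]
top 1487 lid deg 34.57 std 0.0032 0.4045391316088698 0.5943175082861067
side 1433 lid deg 34.86 std 0.0027 0.4017109878614872 0.5861364213841633
```

Call:
drive_tool --deltas '[[[0,0,0,0,-0.0066,-0.0054,0.004],[0,0,0,0,-0.0068,-0.0052,0.004],[0,0,0,0,-0.007,-0.0048,0.004],[0,0,0,0,-0.0073,-0.0046,0.004],[0,0,0,0,0,0,0.004],[0,0,0,0,0,0,0.004],[0,0,0,0,0,0,0.004],[0,0,0,0,0,0,0.004]]]'

```text
clock: 22.48
tcp_pos: [0.5149, -0.0392, 0.2229]
tool_rot: [0.004, 0.695, 0.719, 0.003]
contact_force: [7.8, 1.2, 8.2]
grip_width: 0.0106
gripper_force: 39.2
```

```bash
python3 lid.py; python3 lid.py; python3 - <<'E'
from station import *
from h import *
d=read_camera('top')
print('small',top(d,(415,230),.110,r=50,tol=.008));print('base',top(d,(415,230),.040,r=50,tol=.008))
d=read_camera('side')
c=cv2.resize(d['frame'][90:240,200:400],None,fx=4,fy=4);cv2.imwrite('pics/s6.png',np.clip(c[:,:,::-1].astype(float)*1.6,0,255).astype(np.uint8))
E
```

```text
22.475 [ 0.51489381 -0.03924294  0.22292081] [7.84837722 1.18408967 8.22797302] 0.010595118491569242 39.17926847934723 [ 0.10516831 -1.39151253  0.03562658]
top 1137 lid deg 44.1 std 0.0037 0.40452510411448434 0.5686798211089821
side 1134 lid deg 44.48 std 0.0029 0.40139546291172956 0.564316002834166
22.575 [ 0.51490979 -0.03926183  0.2229499 ] [7.81749346 0.52494901 8.56704625] 0.010442589893810918 39.17875528335571 [ 0.14030074 -1.39028467  0.07826782]
top 1101 lid deg 44.17 std 0.0039 0.40451779852365244 0.5686281088234036
side 1132 lid deg 44.57 std 0.0028 0.40145289939580664 0.5608867859017523
small {'c': (498, -363), 'mean': [497.9, -363.1], 'ang': 10.4, 'size': (80, 49), 'z': 0.11, 'zz': np.float64(109.8), 'n': 479}
base {'c': (499, -366), 'mean': [498.2, -357.7], 'ang': 10.3, 'size': (139, 92), 'z': 0.04, 'zz': np.float64(39.9), 'n': 500}
```

View pics/s6.png

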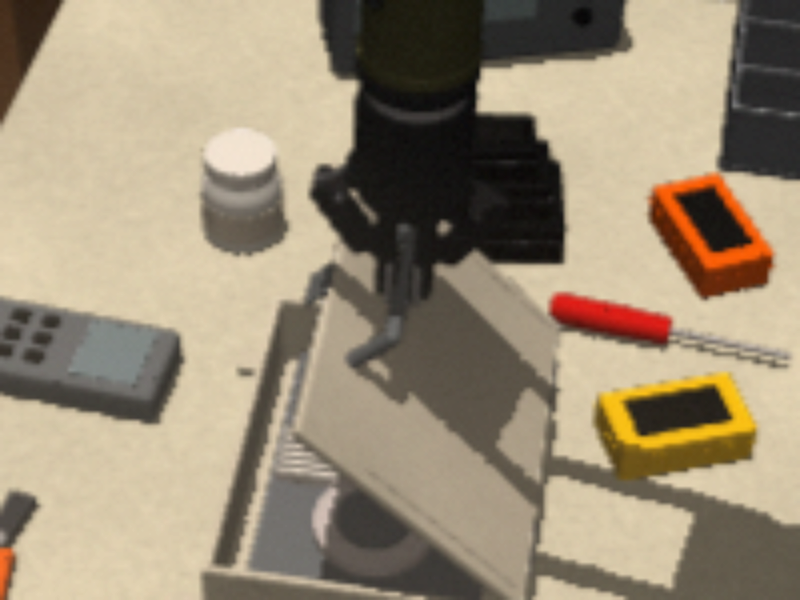

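The picture shows the lid open about 44.5° and held by the bar at crop (400,270), with the fingers clear of the lid face. The stack at (515,190) is intact and the lid is steady.

```bash
python3 -c "
from station import *
print(hand_in())"
```

```text
the job is handed in; nothing more can be done
None
```

I handed the job in with the medium and small cases stacked on the large one, centred to about 3 mm, and the robot holding the lid steady at about 44.5°; the hand-in gave no verdict.

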